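Close the parts box of handle blanks

ROBOT

A 6-joint arm with a two-finger parallel gripper is mounted at the origin on the work surface. World frame = base frame: x ahead of the robot, y to its left, z up, the work surface at z = 0. Lengths are in m, angles in rad, forces in N, time in s.
With the tool pointing down it reaches from about 0.35 to 0.775 m from the base axis. Payload 7.3 kg.
Tool frame: the origin (TCP) lies midway between the tips of the shut fingers; the grasp point (between the pads) lies 19 mm behind it (tcp_to_grasp is the distance from the TCP to the grasp point, in m); z points along the fingers, y is the line along which they close (so a half turn about z gives the same grasp; the last joint's range is limited). The gripper opens to 92 mm and grips with 3 to 60 N. Pads are 19 mm wide; open, the fingers measure 130 mm over their backs; the gripper's body (75 mm by 190 mm) begins 47 mm behind the grasp point.
Start: joints at [-1.293, 0.342, 1.524, -0, 1.275, -0.146], TCP at [0.216, -0.479, 0.227] pointing down, gripper open.
Joint ranges: [-2.53, 2.53], [-0.77, 2.02], [0.04, 2.7], [-1, 4.14], [0.28, 2.66], [-3.11, 3.11]. Speed limits (rad/s): [2.57, 2.57, 3.14, 3.14, 3.14, 3.14].

INTERFACE

Orientations are given as a unit quaternion [x, y, z, w].
In Python, from cell import * gives the robot as it stands. Calls block until the motion is done:
- goto(position, orientation): joint-space move of the TCP to a pose.
- line_to(position, feed=0.15, frame=None): straight line of the TCP; frame=None keeps the orientation; feed is the mean speed in m/s.
- move_joints(angles): joint-space move.
- set_gripper(opening, grip_force=None): finger opening in m; grip_force is the grip in N (None keeps the last); returns when the fingers have stopped.
- hold(seconds).
- solve_ik(position, orientation): joint angles nearest the present ones, or None.
- observe(): the state.
- snapshot(name): name is "side" or "top" or "wrist"; returns the picture (420x560x3 uint8, red, green, blue); there is no depth.
- camera_info(name): a dict with "fx", "fy", "cx", "cy" (pixels), "extrinsics" (4x4, takes a point from camera to world coordinates); the wrist camera has in their place "tool_from_camera" (4x4, takes a point from camera to tool coordinates, whose origin is the TCP and whose axes are the flange's). Camera axes: x right, y up, looking along -z (the intrinsics and any distortion apply to the point x, -y, -z); pixel columns grow to the right and rows downward; lengths in m; the calibration is good to about 2 mm. A picture is of the moment at which its call begins: read the wrist's pose just before it. camera_info takes no time and is no camera call.
A pose or a line that the arm cannot do raises MotionError and nothing moves.
- hand_in(): hands the job in; it is judged then, once.
Trained networks look in the newest picture that a camera, given by its name, has taken for a name from the list of things; names that differ only in an ending like _2 or _b are one class to them, and where a whole thing is asked for, a point or a joint stands for the part that bears it (a point fixed in the world has none). Each returns a list of dicts, best first, with "confidence" (0 to 1); they miss things now and then, are a little off and sometimes report something else, mostly with a low value. They report only what shows in the picture. A call takes as long as a camera call. They do not tell look-alikes from the thing itself.
- look_for(camera, label): "rect" ([left, top, right, bottom] as shares, 0 to 1, of the picture: columns of its width, rows of its height, round what is visible of it).
- mark_of(camera, label): "point" ([column, row] as shares, 0 to 1, of the picture: columns of its width, rows of its height: a listed point, or the origin of a listed thing).
The state is a dict: "time_s": time; "joint_positions": joint angles; "qvel": joint speeds; "joint_efforts": joint torques, N m; "tcp_pos": TCP position; "tool_rot": TCP orientation; "wrist_force": force on the tool from outside, world axes, zero at the start; "moment": the same for the moment, N m; "grip_width": finger opening in m; "grasp_force": force on a finger pad.
Only numpy, scipy, OpenCV 4.12 (cv2) and the standard library are available. Lean on these libraries where they do the work, as an engineer would, in place of code of your own. Each camera call takes 0.05 s, during which the arm holds its last target. There are 200 camera calls.

TASK

In this duster maker's shop, one turned wooden blank in the blue parts box stands far above the white fill line, so the lid cannot close. Take that tall blank out and stand it in the white pot, lowering it rather than dropping it, and leave the pot upright. Then set the blue lid on the box, gently and not dropped, so that it sits fully home and flat with its underside plug inside the box.

Things in the scene. Friction and masses are not known exactly. Their poses are not given: they have to be found in the camera images.
- box: Blue open box, fixed, outside 150 (its x) by 120 (its y) by 75 mm high, walls and floor 8 mm thick, mouth 134 by 104 mm. Origin: centre of its underside, z up. Low dividers (42 mm high) make four compartments, each with one standing wooden blank: three short (50 mm), which stay, and one tall. White fill line round the inner walls, 58 mm above the underside.
- lid: Loose blue lid, right way up on the bench, 0.25-0.5 kg: plate 170 (its x) by 140 (y) by 8 mm; under it a centred plug 114 by 84 by 8 mm, 10 mm smaller on each side than the box mouth (fits either way round). Centred pale bar handle 64 mm long (x), 20 wide (y), from 16 to 52 mm above the origin. Origin: centre of the plug's underside, z up. Home, it is 67 mm above the box's origin.
- tall_blank: The tall turned blank of pale wood, 125 mm high, standing upright in one of the box's four compartments, about 58 mm of it above the rim: foot 34 mm in diameter up to 18 mm, then tapering to a plain round stem 26 mm in diameter from 28 to 121 mm. Origin at the centre of its foot, z along its length, upwards; about 60 g.
- tall_mid (a point): The middle of the tall blank, on its axis 62.5 mm above the foot.
- pot: Loose white ceramic pot, open on top, rim 104 mm in outer diameter narrowing to 83 mm at the foot, 70 mm high, wall 5 mm, flat inner floor 6 mm above its underside; 0.7 kg. Origin at the centre of its underside, z up. It is not the taller grey steel tin, which stands elsewhere.
Mind the look-alikes: they are no part of the job. Leave any green or turquoise look-alike of the lid alone.

How it is judged:
On the way, in this order (a step that is already met when the one before it is completed fails the run):
1. the tall blank stands in the white pot, pot upright (horizontal distance between tall_mid and pot below 0.045 m and z of tall_mid in the frame of pot below 0.077 m and angle between pot's own z axis and vertical below 0.12 rad and contact force between tall_blank and the fingers below 0.05 N), for 0.2 s.
2. the lid sits fully home on the box (z of lid in the frame of box between 0.06 and 0.0705 m and horizontal distance between lid and box below 0.02 m and angle between lid's own z axis and vertical below 0.06 rad), for 0.2 s.
At the end, for the whole second after the job is handed in: Lid home: origin 60 to 70.5 mm above the box's, within 20 mm of its centre, tilt under 0.06 rad. Tall blank in the white pot: its middle within 45 mm of the pot's axis and under 77 mm above its underside; pot tilt under 0.12 rad. Both released and at rest (under 0.03 m/s) (all of step 1 and all of step 2 and contact force between lid and the fingers below 0.05 N and linear speed of each of tall_blank, lid below 0.03 m/s); the robot touches nothing.
It fails at once if the lid falls freely onto the box (let go more than about 25 mm too high) (linear speed of lid above 0.7 m/s and contact force between lid and the fingers below 0.05 N and horizontal distance between lid and box below 0.12 m).
It fails at once if the tall blank is dropped (falls freely faster than 0.9 m/s, about 40 mm) (linear speed of tall_blank above 0.9 m/s and contact force between tall_blank and the fingers below 0.05 N).
It also fails if it takes over 61 s, if anything falls off the work surface, if the arm or the gripper's body presses on something with over 40 N, if the wrist force passes 120 N, or if a joint passes its speed limit or range.

## Working session

There is one attempt and no reset: what is moved stays moved. The work goes in short steps, each a Python script; the robot and the scene stay as the last script left them, time stands still between calls to the robot, and variables do not carry over. Pictures are saved under pics/ and viewed, at most 10 in all, crops included, and the job is handed in when it is done.

```bash
mkdir -p pics; ls; cat > h.py <<'E'
from cell import *
import numpy as np, cv2
def save(img,n): cv2.imwrite('pics/'+n+'.png',img[:,:,::-1])
E
python3 - <<'E'
from h import *
for c in ('top','side'):
    i=camera_info(c); print(c,{k:(np.round(v,3).tolist() if not isinstance(v,str) else v) for k,v in i.items()})
    save(snapshot(c),c+'0')
    for l in ('box','lid','tall_blank','pot','tall_mid'):
        print(l,[(np.round(d['point'],3).tolist(),round(d['confidence'],2)) for d in mark_of(c,l)][:4])
i=camera_info('wrist');print({k:np.round(v,3).tolist() for k,v in i.items()})
print(observe())
E
```

```text
pics
top {'fx': 487.853, 'fy': 487.853, 'cx': 274.146, 'cy': 205.882, 'extrinsics': [[-0.02, 0.992, -0.124, 0.269], [-1.0, -0.021, -0.012, -0.014], [-0.015, 0.124, 0.992, 1.455], [0.0, 0.0, 0.0, 1.0]]}
box [([0.466, 0.419], 0.97)]
lid [([0.294, 0.712], 0.94), ([0.615, 0.599], 0.91), ([0.463, 0.416], 0.68), ([0.313, 0.498], 0.67)]
tall_blank []
pot [([0.652, 0.425], 0.82)]
tall_mid [([0.449, 0.428], 0.42)]
side {'fx': 396.826, 'fy': 396.826, 'cx': 277.618, 'cy': 209.736, 'extrinsics': [[-0.999, 0.033, -0.025, 0.401], [-0.041, -0.674, 0.738, 0.663], [0.007, 0.738, 0.675, 0.675], [0.0, 0.0, 0.0, 1.0]]}
box [([0.401, 0.575], 0.95)]
lid [([0.731, 0.886], 0.75), ([0.575, 0.426], 0.59)]
tall_blank [([0.418, 0.606], 0.82)]
pot [([0.434, 0.385], 0.81)]
tall_mid [([0.416, 0.56], 0.91)]
{'fx': 335.43, 'fy': 335.43, 'cx': 281.701, 'cy': 207.796, 'tool_from_camera': [[-0.001, 0.953, 0.303, 0.081], [1.0, 0.001, -0.001, -0.001], [-0.002, 0.303, -0.953, -0.158], [0.0, 0.0, 0.0, 1.0]]}
{'time_s': 0.6, 'joint_positions': array([-1.29303243e+00,  3.41960879e-01,  1.52411579e+00,  2.85428202e-05,
        1.27540562e+00, -1.45972719e-01]), 'qvel': array([ 0.00132839, -0.0005508 ,  0.00060108, -0.00046997,  0.0017772 ,
        0.00076128]), 'joint_efforts': array([ 6.90423967e-04, -4.30925167e+01, -2.44397199e+01,  7.18099717e-02,
        4.83213295e-02, -1.07981549e-05]), 'tcp_pos': array([ 0.21590834, -0.47856038,  0.22675531]), 'tool_rot': array([9.77640612e-01, 2.10282738e-01, 1.72573223e-05, 5.41603419e-05]), 'wrist_force': array([-0.06916848, -0.29316161,  0.79496383]), 'moment': array([ 0.01135368, -0.02240329, -0.0076903 ]), 'grasp_force': 0.0, 'grip_width': 0.09197088846315823}
```

View pics/top0.png

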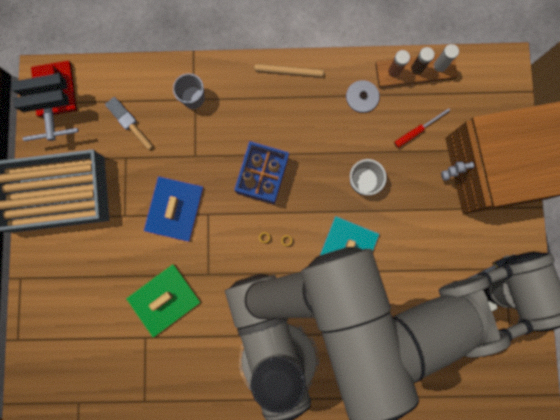

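View pics/side0.png

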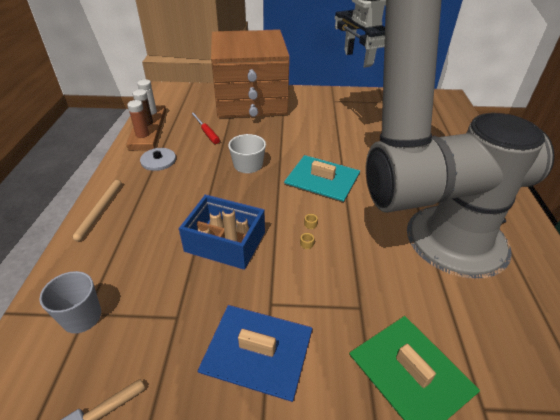

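The top view shows the box at about (262,172), the blue lid at (174,208), the pot at (368,178) and the tin at (188,90). The green and turquoise look-alikes are at (163,300) and (350,240). In the side view the box is at (224,230), the tall blank's top at (229,212), the lid handle at (257,343) and the pot at (248,153).

```bash
cat >> h.py <<'E'
from scipy.spatial.transform import Rotation as R
def cam(name,st=None):
    i=camera_info(name)
    if name=='wrist':
        T=np.eye(4);T[:3,:3]=R.from_quat(st['tool_rot']).as_matrix();T[:3,3]=st['tcp_pos']
        E=T@np.array(i['tool_from_camera'])
    else: E=np.array(i['extrinsics'])
    K=np.array([[i['fx'],0,i['cx']],[0,i['fy'],i['cy']],[0,0,1]])
    return K,E
def ray(ce,uv):
    K,E=ce; d=np.linalg.inv(K)@[uv[0],uv[1],1]; d=E[:3,:3]@(d*[1,-1,-1])
    return E[:3,3],d/np.linalg.norm(d)
def on_z(ce,uv,z):
    o,d=ray(ce,uv); return o+d*(z-o[2])/d[2]
def tri(obs):  # least squares rays -> point, rms
    A=np.zeros((3,3));b=np.zeros(3);P=[]
    for ce,uv in obs:
        o,d=ray(ce,uv);M=np.eye(3)-np.outer(d,d);A+=M;b+=M@o;P.append((M,o))
    x=np.linalg.solve(A,b); return x,[round(float(np.linalg.norm(M@(x-o)))*1e3,1) for M,o in P]
def down(yaw): return [np.cos(yaw/2),np.sin(yaw/2),0,0]
def blue(img):
    h=cv2.cvtColor(img,cv2.COLOR_RGB2HSV); return cv2.inRange(h,(108,120,40),(128,255,255))
def rects(img,ce,z,minpx=600):  # blue blobs -> rect on plane z
    out=[]
    cs,_=cv2.findContours(blue(img),cv2.RETR_EXTERNAL,cv2.CHAIN_APPROX_NONE)
    for c in cs:
        if cv2.contourArea(c)<minpx: continue
        P=np.array([on_z(ce,p[0],z)[:2] for p in c],np.float32)
        (c0,s,a)=cv2.minAreaRect(P*1000)
        if s[0]<s[1]: a+=90;s=s[::-1]
        out.append((np.round(np.array(c0)/1000,4),np.round(s,1),round((a+90)%180-90,1)))
    return out
E
python3 - <<'E'
from h import *
t=cam('top');s=cam('side');it=cv2.imread('pics/top0.png')[:,:,::-1]; is_=cv2.imread('pics/side0.png')[:,:,::-1]
for z in (.016,.075): print('top',z,rects(it,t,z))
print('side lid',rects(is_,s,.016))
S=np.array([560,420])
print('box',tri([(t,S*[.466,.419]),(s,S*[.401,.575])]))
print('lid handle',tri([(t,(171,207)),(s,(257,343))]))
print('pot',tri([(t,S*[.652,.425]),(s,S*[.434,.385])]))
print('mid',tri([(t,S*[.449,.428]),(s,S*[.416,.56])]), on_z(s,S*[.416,.56],.0705))
E
```

```text
top 0.016 [(array([0.4478, 0.3046]), array([164.7, 136.7]), -14.3), (array([0.553 , 0.0401]), array([155.6, 124.1]), -17.7)]
top 0.075 [(array([0.4405, 0.2916]), array([157.9, 131.1]), -14.3), (array([0.5413, 0.0379]), array([149.2, 119. ]), -17.7)]
side lid [(array([0.4468, 0.3097]), array([167.7, 139.4]), -14.5), (array([0.5512, 0.0128]), array([191.2, 187.1]), -17.7), (array([-0.3166, -1.3694]), array([1257.7,  104.9]), 69.9), (array([ 0.2774, -1.3167]), array([1139.5,  525.3]), -85.1)]
box (array([0.54303004, 0.041961  , 0.00208491]), [0.5, 0.5])
lid handle (array([0.44828457, 0.3078034 , 0.03178353]), [1.7, 1.7])
pot (array([ 0.53080099, -0.27204575,  0.00256919]), [3.1, 3.1])
mid (array([0.51996383, 0.06799376, 0.05184469]), [2.6, 2.6]) [0.51386231 0.08621169 0.0705    ]
```

```bash
python3 - <<'E'
from h import *
import pickle
Y=np.deg2rad(-17.7); D=[]
for k,(p,y) in enumerate([((.53,-.28,.23),Y),((.55,.01,.26),Y),((.53,.09,.26),Y)]):
    print(solve_ik(p,down(y))); goto(p,down(y)); hold(.3); st=observe(); im=snapshot('wrist'); c=cam('wrist',st)
    lab=('pot',) if k==0 else ('box','tall_blank','tall_mid')
    m={l:[(np.round(np.array(d['point'])*[560,420],1).tolist(),round(d['confidence'],2)) for d in mark_of('wrist',l)][:3] for l in lab}
    print(m); D.append((im,c,m))
    print(rects(im,c,.075,3000))
pickle.dump(D,open('d.pkl','wb'))
for k in range(3): save(D[k][0],f'w{k}')
cv2.imwrite('pics/w12.png',cv2.resize(np.vstack([np.hstack([D[0][0],D[1][0]]),np.hstack([D[2][0],D[2][0]*0])])[:,:,::-1],(800,600)))
print(observe()['time_s'])
E
```

```text
[-6.13836886e-01  4.77987927e-01  1.30191087e+00 -4.44089210e-16
  1.36169386e+00  1.26588272e+00]
{'pot': [([274.7, 185.5], 0.86)]}
[]
[-1.21156746e-01  3.65353554e-01  1.39614206e+00 -4.44089210e-16
  1.38009704e+00  1.75856286e+00]
{'box': [([263.7, 182.5], 0.56)], 'tall_blank': [([240.6, 204.7], 0.62)], 'tall_mid': [([233.7, 226.3], 0.68)]}
[(array([0.5406, 0.0407]), array([141.1, 113.4]), -17.5)]
[ 2.56075026e-02  3.41643034e-01  1.43129144e+00 -4.44089210e-16
  1.36865818e+00  1.90532711e+00]
{'box': [([317.1, 147.3], 0.73)], 'tall_blank': [([297.6, 173.7], 0.83)], 'tall_mid': [([298.7, 183.6], 0.69)]}
[(array([0.5424, 0.0376]), array([148.8, 119.8]), -17.6)]
4.9417
```

View pics/w12.png

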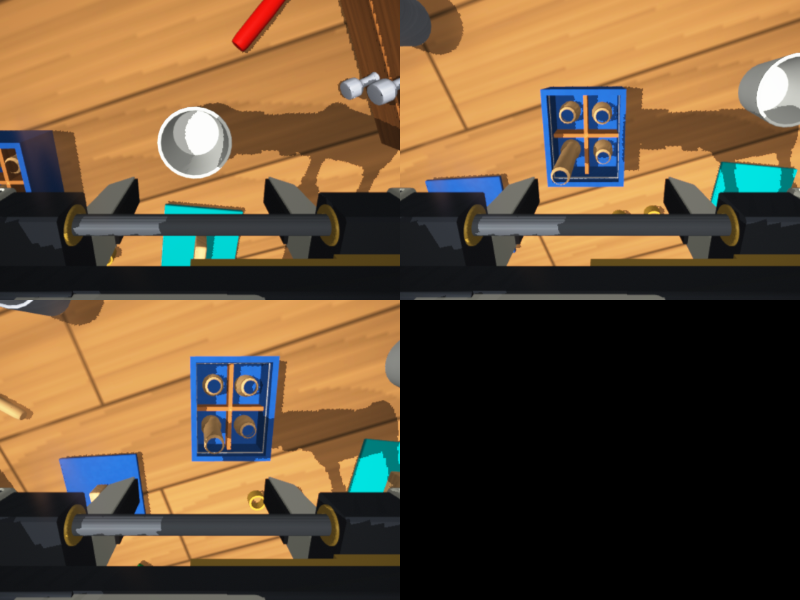

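View 1 has the tall blank's top at about px (225,242). View 2 has it at (300,202), in the compartment at −x,+y of the box. The pot rim in view 0 centres on about (273,199).

```bash
python3 - <<'E'
from h import *
import pickle
D=pickle.load(open('d.pkl','rb'))
print('top',tri([(D[1][1],(225,242)),(D[2][1],(300,202))]))
print('mid',tri([(D[1][1],(233.7,226.3)),(D[2][1],(298.7,183.6))]))
print('box',tri([(D[1][1],(263.7,182.5)),(D[2][1],(317.1,147.3))]))
for im,c,z in ((D[0][0],D[0][1],.07),(cv2.imread('pics/top0.png')[:,:,::-1],cam('top'),.07),(cv2.imread('pics/side0.png')[:,:,::-1],cam('side'),.07)):
    h=cv2.cvtColor(im,cv2.COLOR_RGB2HSV); m=cv2.inRange(h,(0,0,90),(180,45,255))
    m=cv2.morphologyEx(m,cv2.MORPH_CLOSE,np.ones((5,5)))
    for q in cv2.findContours(m,cv2.RETR_EXTERNAL,cv2.CHAIN_APPROX_NONE)[0]:
        P=np.array([on_z(c,p[0],z)[:2] for p in q],np.float32)*1000
        o,r=cv2.minEnclosingCircle(P)
        if 40<r<75 and abs(o[1]+275)<60 and len(q)>40: print('pot',np.round(o,1),round(r,1),np.round(cv2.fitEllipse(P)[:2],1).tolist() if 1 else 0)
b=np.array([.5424,.0376]);a=np.deg2rad(-17.6);u=np.array([np.cos(a),np.sin(a)]);v=np.array([-u[1],u[0]])
t=tri([(D[1][1],(225,242)),(D[2][1],(300,202))])[0][:2]-b;print('tall in box',t@u,t@v)
E
```

```text
top (array([0.51909689, 0.0750748 , 0.11923633]), [1.7, 1.7])
mid (array([0.52425396, 0.07111209, 0.0844292 ]), [1.8, 1.8])
box (array([ 0.5392504 ,  0.03733801, -0.01122876]), [1.5, 1.5])
pot [ 519.8 -268.4] 51.7 [[519.9, -268.1], [101.4, 102.1]]
pot [ 519.8 -267.1] 53.1 [[520.1, -267.1], [101.3, 103.6]]
pot [ 761.6 -262.4] 48.4 [[761.6, -262.1], [93.6, 93.8]]
tall in box -0.03354355575500985 0.028674471854769276
```

```bash
python3 - <<'E'
from h import *
import pickle
Y=np.deg2rad(-17.6);x,y=.5195,.0735
goto((x,y,.20),down(Y)); line_to((x,y,.086),feed=.12)
set_gripper(0.0,15); s=observe(); print('grip',s['grip_width'],s['grasp_force'],s['tcp_pos'],s['time_s'])
line_to((x,y,.215),feed=.15); s=observe(); print(s['grip_width'],s['grasp_force'],s['wrist_force'])
save(snapshot('side'),'s1')
goto((.52,-.2675,.215),down(Y)); hold(.2); s=observe();print(s['tcp_pos'],s['grip_width'],s['time_s'])
save(snapshot('side'),'s2')
cv2.imwrite('pics/s12.png',np.hstack([cv2.imread('pics/s1.png')[:300,80:460],cv2.imread('pics/s2.png')[:300,80:460]]))
E
```

```text
grip 0.02577224472883054 14.98865926405415 [0.51942607 0.07349513 0.08592108] 7.4417
0.025778145413159564 14.988580784993246 [-1.04719734  0.17126997 -0.9083806 ]
[ 0.52046937 -0.26631531  0.21517873] 0.025504028715617535 9.9833
```

View pics/s12.png

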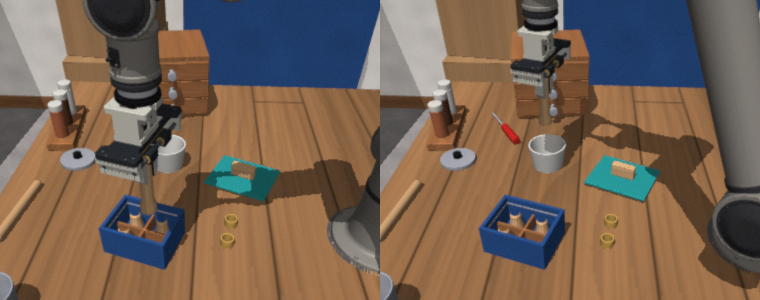

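The tall blank is held upright at its 26 mm stem. The three short ones stay in the box, and the blank hangs above the pot (composite px (546,150)). Next I lower it slowly while watching the wrist force.

```bash
python3 - <<'E'
from h import *
import pickle
x,y=.52,-.2675
line_to((x,y,.095),feed=.15); hold(.2); f0=observe()['wrist_force'][2]; z=.095
while z>.081:
    z-=.002; line_to((x,y,z),feed=.03); f=observe()['wrist_force'][2]-f0
    if abs(f)>1.5: break
print('z',z,'df',f)
set_gripper(.06); hold(.2); line_to((x,y,.22),feed=.2); save(snapshot('side'),'s3')
S=np.array([560,420]);print([(np.round(d['point']*S,1),d['confidence']) for d in mark_of('side','tall_mid')][:2])
Y=np.deg2rad(-14.4);D=[]
for p in ((.425,.30,.25),(.425,.345,.25)):
    goto(p,down(Y)); hold(.3); st=observe(); im=snapshot('wrist'); c=cam('wrist',st); D.append((im,c))
    print(rects(im,c,.016,3000),[(np.round(d['point']*S,1),round(d['confidence'],2)) for d in mark_of('wrist','lid')][:2])
pickle.dump(D,open('d2.pkl','wb'))
cv2.imwrite('pics/v2.png',cv2.resize(np.hstack([cv2.imread('pics/s3.png'),D[0][0][:,:,::-1],D[1][0][:,:,::-1]]),(800,200)))
print(observe()['joint_positions'],observe()['time_s'])
E
```

```text
z 0.08299999999999999 df 5.572244605744394
[(array([248. , 146.2]), 0.64)]
[(array([0.5035, 0.0404]), array([148.2,  75.6]), 72.5)] [(array([302.5, 338. ]), 0.84), (array([271.4, 157.2]), 0.79)]
[(array([0.5048, 0.0643]), array([104.8,  64.9]), 72.5)] [(array([332.5, 333.3]), 0.97), (array([307.2, 146.4]), 0.64)]
[ 5.41034305e-01  3.66057047e-01  1.42226424e+00 -4.30617523e-05
  1.35314840e+00  2.36388923e+00] 17.7333
```

View pics/v2.png

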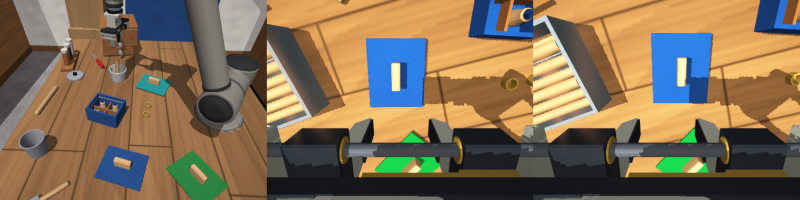

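The blank stands in the pot (side view at about (118,70) of the composite). The lid lies under the wrist at about px (270,150) and (311,142) in the two views. My hue mask missed it, so I'm widening the mask.

```bash
sed -i 's/(108,120,40)/(102,110,40)/' h.py; python3 - <<'E'
from h import *
import pickle
D=pickle.load(open('d2.pkl','rb')); H=[]
for im,c in D:
    print(rects(im,c,.016,3000))
    h=cv2.cvtColor(im,cv2.COLOR_RGB2HSV); print(h[150,240])
    sub=cv2.inRange(h,(8,30,150),(35,160,255))[80:215]; roi=np.zeros_like(sub); 
    x0=250 if not H else 285; roi[:,x0:x0+55]=sub[:,x0:x0+55]
    q=max(cv2.findContours(roi,cv2.RETR_EXTERNAL,cv2.CHAIN_APPROX_NONE)[0],key=cv2.contourArea)+[0,80]
    P=np.array([on_z(c,p[0],.052)[:2] for p in q],np.float32)*1000
    print(cv2.boundingRect(q),cv2.minAreaRect(P)); b=cv2.minAreaRect(q)[0]; H.append((c,b))
print(tri(H)); print(tri([(D[0][1],(271.4,157.2)),(D[1][1],(307.2,146.4))]))
E
```

```text
[(array([0.4463, 0.3052]), array([166.6, 138.4]), -14.5), (array([0.5035, 0.0404]), array([148.2,  75.7]), 72.5)]
[107 205 233]
(262, 131, 19, 60) ((447.5802001953125, 305.0479431152344), (19.165292739868164, 63.11923599243164), 75.42709350585938)
[(array([0.4468, 0.3051]), array([167.2, 138.5]), -14.3), (array([0.5052, 0.0642]), array([104.9,  65.7]), 72.4)]
[ 17 147 238]
(301, 120, 21, 61) ((447.5279846191406, 305.9169921875), (20.651721954345703, 63.04541778564453), 75.07774353027344)
(array([0.44723152, 0.30533593, 0.04499211]), [0.1, 0.1])
(array([0.44558075, 0.30674677, 0.00478046]), [0.8, 0.8])
```

```bash
python3 - <<'E'
from h import *
Y=np.deg2rad(-14.6);x,y=.447,.3052
goto((x,y,.12),down(Y)); line_to((x,y,.022),feed=.1)
set_gripper(0.0,45); s=observe(); print('grip',s['grip_width'],s['grasp_force'],s['tcp_pos'],s['time_s'])
line_to((x,y,.19),feed=.12); s=observe(); print(s['grip_width'],s['grasp_force'],s['wrist_force'],s['moment'])
B=np.deg2rad(-17.6)
line_to((.5424,.0376,.19),feed=.15,frame=down(B)); hold(.3)
line_to((.5424,.0376,.125),feed=.1); hold(.3); s=observe(); print(s['tcp_pos'],s['grip_width'],s['time_s'],s['moment'])
save(snapshot('side'),'s4'); cv2.imwrite('pics/s4c.png',cv2.resize(cv2.imread('pics/s4.png')[100:320,100:380],None,fx=2,fy=2))
E
```

```text
grip 0.020028314904638238 44.99455511569977 [0.44705628 0.30526918 0.02205992] 20.1917
0.019744572410189457 44.99364495277405 [ 0.32610239 -0.44952204 -2.55457865] [ 0.08818814  0.0263453  -0.00943134]
[0.54263003 0.03759434 0.12550577] 0.019366703436463996 25.1833 [0.04214258 0.05575401 0.02359427]
```

View pics/s4c.png

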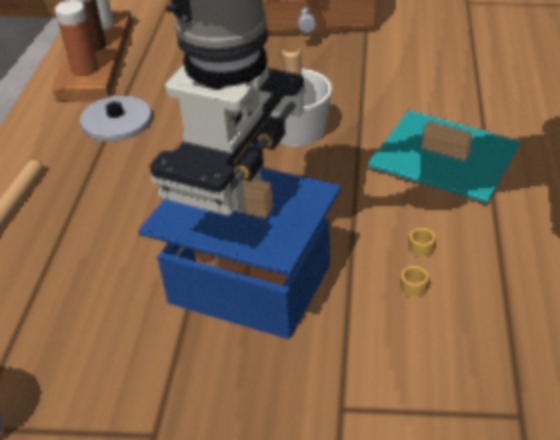

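The lid hangs level and centred over the box, which shows at crop px (245,260). The blank stands upright in the pot at (292,65). Next I lower the lid until it makes contact.

```bash
python3 - <<'E'
from h import *
x,y=.5424,.0376
line_to((x,y,.1),feed=.08); hold(.2); f0=observe()['wrist_force'][2]; z=.1
while z>.084:
    z-=.002; line_to((x,y,z),feed=.03); f=observe()['wrist_force'][2]-f0
    if abs(f)>5: break
s=observe();print('z',z,'df',f,s['tcp_pos'])
set_gripper(.06); hold(.3); line_to((x,y,.2),feed=.15); 
goto((.51,.0,.30),down(np.deg2rad(-17.6))); hold(.3); st=observe(); im=snapshot('wrist'); c=cam('wrist',st)
print(rects(im,c,.083,3000), st['time_s']); save(im,'w5'); save(snapshot('side'),'s5')
cv2.imwrite('pics/v5.png',cv2.resize(np.hstack([cv2.imread('pics/s5.png'),im[:,:,::-1]]),(800,300)))
E
```

```text
z 0.088 df 7.522623673911955 [0.54272348 0.03758788 0.08903969]
[(array([0.5419, 0.0368]), array([168. , 138.5]), -17.4)] 30.2417
```

View pics/v5.png

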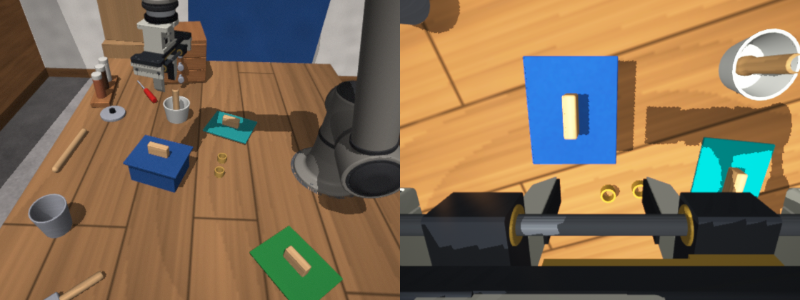

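The lid sits flat and centred on the box: its rectangle measures 168 x 138 mm at plate height, and contact came at the expected 67 mm. The blank stands in the upright pot at about (176,103) in the side half. I'm handing in now.

```bash
python3 -c "
from h import *
print(hand_in())"
```

```text
the job is handed in; nothing more can be done
None
```

The tall blank stands in the upright white pot and the blue lid sits home and flat on the box; I handed the job in at about 30 s of the 61 s, and no verdict came back.

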